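# Release the ratchet clamp on the carved bust

## Task

In the restorer's workshop the small carved bust is held in a ratchet clamp and has to come out. Flip that clamp's pawl over to its released side, then slide the jaw by its handle all the way back from the bust, to the end of its travel. Leave the pawl flipped, the bust standing where it is, and the other, empty clamp as it is.

Things in the scene. Friction and masses are not known exactly. Their poses are not given: they have to be found in the camera images.
- clamp: The clamp holding the bust: wooden bed 280 x 140 x 12 mm screwed to the bench, origin at the centre of its underside. +x: the way the jaw slides back, away from the bust and roughly from the robot; +y: the pawl's side. At y = 40 mm an 18 mm wide steel tooth rack, up to 24 mm above the bench; at y = -60 to 0 mm the bust (robot end), then the sliding jaw. Nothing else stands beside the jaw.
- jaw_handle (a point): Centre of the top of that clamp's jaw handle: upright steel post 20 mm thick, top 110 mm above the bench, rising 55 mm from the dark steel jaw block (72 long, 60 wide, top 55 mm above the bench). Axes as the clamp's. On the jaw too, 32 mm to -x and 70 mm to +y of this point and 28 mm above the bench, is the pawl's axle. The jaw takes 5 to 8 N to slide and stays where left.
- jaw (a joint): How far that jaw is slid back, m: 0 against the bust (starts within 12 mm of it), 0.085 at the end of its travel. With the pawl engaged it slides towards 0 only; slid back, it stops at the next tooth (10 mm pitch).
- pawl_tab (a point): Middle of the top end of that clamp's pawl tab: flat steel thumb tab, 16 mm wide across the slide, 8 mm thick, reaching 65 mm from the pawl's axle, which lies along the clamp's y. Engaged, it leans 0.6 rad from upright to +x (away from the bust), top about 82 mm above the bench; released, 0.7 rad to -x (towards the bust). It travels with the jaw.
- pawl (a joint): Angle of that pawl, rad: 0 to 0.25 engaged (nose in the teeth, tab leaning away from the bust), 0.6 tab upright, 1.3 flipped over and released. It swings freely (under 1 N at the tab) and falls by its own weight to whichever side of upright it is on.
- bust: Carved wooden bust, 104 mm tall, on a plinth 60 x 56 x 22 mm; origin at the centre of the underside, z up. It stands loose on the clamp's bed between the fixed jaw (robot's side) and the sliding jaw, 86 mm from the handle's axis when the jaw is at 0.
- spare_pawl_tab (a point): The same point of the pawl tab on the other, empty clamp, alike in every size, on the other side of the bench. Its jaw and pawl are to stay as they are.
Mind the look-alikes: they are no part of the job. Leave any green, turquoise or yellow look-alike of the bust alone.

How it is judged:
On the way, in this order (a step that is already met when the one before it is completed fails the run):
1. the pawl of the bust's clamp is flipped over to its released side while the jaw is still forward (value of joint pawl above 1 rad and value of joint jaw below 0.035 m), for 0.2 s.
2. the jaw is slid back to the end of its travel (value of joint jaw above 0.072 m), for 0.2 s.
At the end, for the whole second after the job is handed in: The jaw is within 13 mm of the end of its travel (joint above 0.072 m) and at rest, the pawl is left flipped over (above 1.0 rad), and the bust stands upright (within 10 degrees) within 20 mm of where it started (value of joint jaw above 0.072 m and value of joint pawl above 1 rad and velocity of joint jaw between -0.01 and 0.01 m/s and angle between bust's own z axis and vertical below 0.17 rad and distance of bust from where it was at the start of the episode below 0.02 m); the robot touches nothing.
It fails at once if the bust is tipped by more than 20 degrees (angle between bust's own z axis and vertical above 0.35 rad).
It fails at once if the jaw or pawl of the empty clamp is moved (its tab shifted by more than 20 mm) (distance of spare_pawl_tab from where it was at the start of the episode above 0.02 m).
It also fails if it takes over 45 s, if anything falls off the work surface, if the arm or the gripper's body presses on something with over 40 N, if the wrist force passes 120 N, or if a joint passes its speed limit or range.

## Robot

A 7-joint arm with a two-finger parallel gripper is mounted at the origin on the work surface. World frame = base frame: x ahead of the robot, y to its left, z up, the work surface at z = 0. Lengths are in m, angles in rad, forces in N, time in s.
With the tool pointing down it reaches from about 0.4 to 0.875 m from the base axis. Payload 6.5 kg.
Tool frame: the origin (TCP) lies on the centre line of the jaws, within the pads' length; the fingertips stand 8 mm ahead of it and the grasp point (between the pads) lies 11 mm behind it (robot.tip_reach is the z of the fingertips in the tool frame, in m); z points along the fingers, x is the direction in which the jaws open and shut, and the axes are right-handed (so a half turn about z gives the same grasp; the last joint's range is limited). The gripper opens to 88 mm and grips with 3 to 60 N. Pads are 18 mm wide; open, the fingers measure 123 mm over their backs; the gripper's body (75 mm by 187 mm) begins 45 mm behind the grasp point.
Start: joints at [-1.268, 0.536, -0.004, 1.538, 0.003, 1.067, -0.071], TCP at [0.234, 0.606, 0.247] pointing down, gripper open.
Joint ranges: [-2.7, 2.7], [-0.37, 2.16], [-1.27, 1.26], [0.24, 2.4], [-1.31, 4.45], [0.19, 1.91], [-2.76, 2.76]. Speed limits (rad/s): [2.39, 2.39, 3.14, 3.14, 3.14, 3.14, 3.14].

## Interface

Orientations are given as a unit quaternion [x, y, z, w].
In Python, from plant import monitor, viewer, ticket, robot gives the robot as it stands. The module is installed in compiled form; this text tells all that it offers.
- The arm moves only by the tool send_rows, never from a script. Its argument "series" is a list of rows, each a list of 2 entries, a list of its own where there are three numbers: the shift along the tool's x, y, z in m, then the turn about the tool's z in degrees. In form: [[[dx, dy, dz], spin], ...]. A call has exactly 5 rows; each row is the pose to reach, as a shift and turn from the pose measured when the call began, along the tool's axes at that moment; what a row does not reach only later rows make up. A row lasts 1/10 s, in which the tool goes at most 50 mm and 8.59 degrees, less where a joint would pass 70% of its speed; a pose out of reach is approached as far as the arm can. A call with a gripper value outside its range is refused whole. "grip" is the opening in per cent of the stroke, from 0 (shut) to 100 (fully open), set as the call begins (left out, the last holds). The fingers move at their own pace and stop on an object; the grip force is fixed at half the most. Time passes only in rows, so rows that repeat a pose let the fingers close, or fill a call up. It gives the time, the measured TCP pose, the force and the opening at its end, in the units of the state.
- monitor.get_state(): the state, without advancing time (a new reading comes with each control period).
- viewer.get_image(name): name is "scene" or "top" or "wrist"; returns a dict with "pixels" (384x512x3 uint8, blue, green, red), "K" (3x3 intrinsics, pixels), "origin" and "attitude" of the camera in the world. Camera axes: x right, y down, z forward; pixel columns grow to the right and rows downward; lengths in m; the calibration is good to about 2 mm. A picture is of the moment at which its call begins. There is no depth.
- ticket.close_job(): hands the job in, once; it reports no verdict.
The state is a dict: "time_s": time; "joint_positions": joint angles; "joint_velocities": joint speeds; "effort": joint torques, N m; "position": TCP position; "eef_rot": TCP orientation; "ft_force": force on the tool from outside, world axes, zero at the start; "moment": the same for the moment, N m; "grip_width": finger opening in m.
Only numpy, scipy, OpenCV 4.12 (cv2) and the standard library are available. Lean on these libraries where they do the work, as an engineer would, in place of code of your own. Each camera call takes 0.05 s, during which the arm holds its last target. There are 200 camera calls.

## Working session

There is one attempt and no reset: what is moved stays moved. The work goes in short steps, Python scripts to look and compute and a tool call to move; the robot and the scene stay as the last step left them, time stands still between calls to the robot, and variables do not carry over. Pictures are saved under pics/ and viewed, about 8 in all and at most 12, crops included, and the job is handed in when it is done.

Besides the shell and the picture viewer there is one more tool, called after "Call:" as name(argument=value, ...) on one line, values as JSON. send_rows: Moves the arm, as the interface text tells. Its arguments: {"type":"object","properties":{"series":{"type":"array"},"grip":{"type":"number"}},"required":["series"]}

```bash
mkdir -p pics
cat > h.py <<'E'
import numpy as np, cv2, pickle
from scipy.spatial.transform import Rotation as R
from plant import monitor, viewer, ticket, robot
def Rm(a):
    a=np.array(a,float)
    return a if a.shape==(3,3) else R.from_quat(a).as_matrix()
def snap(name,fn):
    d=viewer.get_image(name); cv2.imwrite('pics/%s.png'%fn,d['pixels']); pickle.dump(d,open('pics/%s.pkl'%fn,'wb')); return d
def load(fn): return pickle.load(open('pics/%s.pkl'%fn,'rb'))
def ray(d,u,v):
    r=Rm(d['attitude'])@np.linalg.solve(np.array(d['K']),[u,v,1.]); return np.array(d['origin']),r/np.linalg.norm(r)
def onz(d,u,v,z):
    o,r=ray(d,u,v); return o+r*(z-o[2])/r[2]
def proj(d,p):
    c=Rm(d['attitude']).T@(np.array(p)-d['origin']); q=np.array(d['K'])@c; return q[:2]/q[2]
def two(d1,p1,d2,p2):
    o1,a=ray(d1,*p1);o2,b=ray(d2,*p2)
    s=np.linalg.lstsq(np.c_[a,-b],o2-o1,rcond=None)[0]
    A=o1+a*s[0];B=o2+b*s[1]; return (A+B)/2,np.linalg.norm(A-B)
E
python3 - <<'E'
from h import *
a=snap('scene','s0');b=snap('top','t0')
for d in(a,b): print(np.round(d['K'],1).tolist(),d['origin'],d['attitude'])
cv2.imwrite('pics/both.png',np.vstack([cv2.resize(b['pixels'],(400,300)),cv2.resize(a['pixels'],(400,300))]))
s=monitor.get_state(); print(s['position'],s['eef_rot'],s['grip_width'])
E
```

```text
[[398.0, 0.0, 259.8], [0.0, 398.0, 184.8], [0.0, 0.0, 1.0]] [1.04061615 0.12534685 0.8629907 ] [ 0.55100322  0.76826678 -0.2614331  -0.1944591 ]
[[480.4, 0.0, 263.9], [0.0, 480.4, 191.8], [0.0, 0.0, 1.0]] [ 0.37486984 -0.0823927   1.22267847] [-0.69703894  0.71575417 -0.03191064  0.02853759]
[0.23414233 0.60578332 0.24591303] [ 8.24769823e-01  5.65468047e-01 -6.25821808e-04  4.85094376e-04] 0.0884091385402352
```

View pics/t0.png

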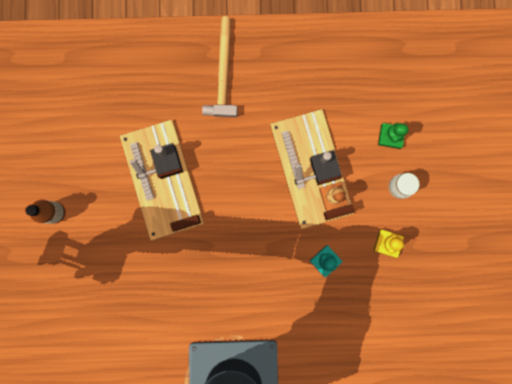

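View pics/s0.png

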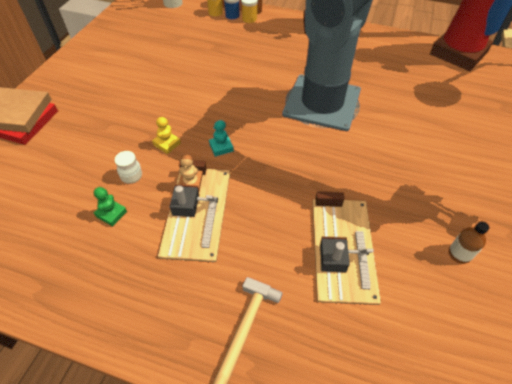

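The top view shows the bust's clamp at about (313,168), with the bust at (337,195), the jaw block at (325,167), and the pawl near (300,182). The empty clamp is at (160,180). In the scene view the bust's clamp is the left one, with its handle at about (180,190). I'll zoom in on both.

Run:
```python
from h import *
a=load('t0')['pixels'][100:235,262:367];b=load('s0')['pixels'][145:265,150:240]
A=cv2.resize(a,None,fx=4,fy=4,interpolation=cv2.INTER_CUBIC);B=cv2.resize(b,None,fx=4,fy=4,interpolation=cv2.INTER_CUBIC)
B=cv2.copyMakeBorder(B,0,A.shape[0]-B.shape[0],0,0,cv2.BORDER_CONSTANT)
cv2.imwrite('pics/crop.png',np.hstack([A,B])); print(A.shape,B.shape)
d=load('t0')
C=[onz(d,*p,0.012)[:2].round(3) for p in[(271,126),(323,111),(356,212),(303,227)]]
print(C,np.mean(C,0)); print(onz(d,327,156,.11),onz(d,298,183,.082))
```

```text
(540, 420, 3) (540, 360, 3)
[array([ 0.647, -0.112]), array([ 0.683, -0.247]), array([ 0.421, -0.32 ]), array([ 0.387, -0.185])] [ 0.5345 -0.216 ]
[ 0.55038751 -0.23885062  0.11      ] [ 0.49153684 -0.17107493  0.082     ]
```

View pics/crop.png

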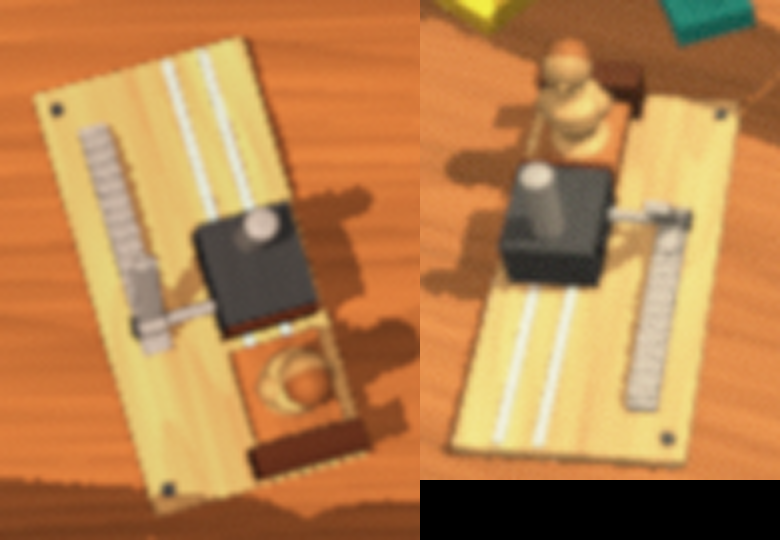

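Run:
```python
from h import *
t=load('t0');s=load('s0')
T=lambda x,y:(x/4+262,y/4+100); S=lambda x,y:((x-420)/4+150,y/4+145)
h,e=two(t,T(262,225),s,S(537,175)); print('handle',h,e)
P=[T(35,95),T(245,38),T(370,455),T(155,512)]
C=[onz(t,*p,z)[:2] for p,z in zip(P,(.012,)*4)]
print(np.round(C,3)); ex=(C[0]+C[1]-C[2]-C[3]);print(np.linalg.norm(ex)/2);ex/=np.linalg.norm(ex);print(np.degrees(np.arctan2(ex[1],ex[0])))
r0=onz(t,*T(95,128),.024);r1=onz(t,*T(158,350),.024);print('rack ang',np.degrees(np.arctan2(*(r0-r1)[1::-1])),np.linalg.norm(r0-r1))
ey=np.array([-ex[1],ex[0]])
print('ctr',np.mean(C,0)); print('handle in clamp',[(h[:2]-np.mean(C,0))@v for v in(ex,ey)])
tab=h[:2]+.0047*ex+.07*ey; print('tab pred',tab,proj(t,[*tab,.082]),proj(s,[*tab,.082]),'seen',T(145,262),S(665,205))
```

```text
handle [ 0.54946367 -0.23776642  0.10310553] 0.006866132235955733
[[ 0.653 -0.112]
 [ 0.687 -0.248]
 [ 0.417 -0.316]
 [ 0.385 -0.18 ]]
0.2774150559557519
14.27545460505378
rack ang 13.899863386506844 0.14639640398819212
ctr [ 0.53538331 -0.21385405]
handle in clamp [np.float64(0.0077491773715669555), np.float64(-0.02664597730250279)]
tab pred [ 0.53675767 -0.16876897] [296.42080764 164.25267624] [207.26526834 197.34628367] seen (298.25, 165.5) (211.25, 196.25)
```

The handle is at about (0.55,-0.238), the clamp axis is at about 14°, and the tab is at about (0.536,-0.17). First move is the approach above the tab, with the gripper shut.

```bash
cat > go.py <<'E'
import sys
from h import *
x,y,z=map(float,sys.argv[1:4]); s=monitor.get_state(); M=Rm(s['eef_rot'])
a=np.degrees(np.arctan2(M[1,0],M[0,0])); d=M.T@(np.array([x,y,z])-s['position'])
print('pos',np.round(s['position'],4),'ang',round(a,1),'shift',d.round(4),'spin',round(-((-75.7-a+180)%360-180),1),'t',s['time_s'],'F',np.round(s['ft_force'],1))
E
python3 go.py .575 -.16 .2
```

```text
pos [0.2341 0.6058 0.2459] ang 68.9 shift [-0.5913  0.594   0.0469] spin 144.6 t 0.1 F [ 0.8 -0.2 -0.6]
```

Call:
send_rows(series=[[[-0.59, 0.595, 0.046], 144], [[-0.59, 0.595, 0.046], 144], [[-0.59, 0.595, 0.046], 144], [[-0.59, 0.595, 0.046], 144], [[-0.59, 0.595, 0.046], 144]], grip=0)

```text
time_s: 0.6
position: [0.3366, 0.3763, 0.2328]
eef_rot: [0.975, 0.221, -0.0, 0.0]
ft_force: [0.3, 0.7, -0.1]
grip_width: 0.0501
```

```bash
python3 go.py .575 -.16 .2
```

```text
pos [0.3366 0.3763 0.2328] ang 25.6 shift [-0.0162  0.5867  0.0332] spin 101.3 t 0.6 F [ 0.3  0.7 -0.1]
```

Call:
send_rows(series=[[[-0.016, 0.587, 0.033], 101], [[-0.016, 0.587, 0.033], 101], [[-0.016, 0.587, 0.033], 101], [[-0.016, 0.587, 0.033], 101], [[-0.016, 0.587, 0.033], 101]])

```text
time_s: 1.1
position: [0.4377, 0.1484, 0.2191]
eef_rot: [0.988, -0.151, 0.0, 0.0]
ft_force: [1.4, 1.2, 0.2]
grip_width: 0.0106
```

```bash
python3 go.py .575 -.16 .2
```

```text
pos [0.4377 0.1484 0.2191] ang -17.4 shift [0.2232 0.2532 0.0192] spin 58.3 t 1.1 F [1.4 1.2 0.2]
```

Call:
send_rows(series=[[[0.223, 0.253, 0.019], 58.3], [[0.223, 0.253, 0.019], 58.3], [[0.223, 0.253, 0.019], 58.3], [[0.223, 0.253, 0.019], 58.3], [[0.223, 0.253, 0.019], 58.3]])

```text
time_s: 1.6
position: [0.539, -0.0796, 0.205]
eef_rot: [0.864, -0.503, 0.0, -0.0]
ft_force: [0.2, 0.7, 0.3]
grip_width: 0.0003
```

```bash
python3 go.py .575 -.16 .2
```

```text
pos [ 0.539  -0.0796  0.205 ] ang -60.4 shift [0.0877 0.0084 0.005 ] spin 15.3 t 1.6 F [0.2 0.7 0.3]
```

Call:
send_rows(series=[[[0.088, 0.008, 0.005], 15.3], [[0.088, 0.008, 0.005], 15.3], [[0.088, 0.008, 0.005], 15.3], [[0.088, 0.008, 0.005], 15.3], [[0.088, 0.008, 0.005], 15.3]])

```text
time_s: 2.1
position: [0.5752, -0.1585, 0.1996]
eef_rot: [0.79, -0.612, -0.001, -0.0]
ft_force: [-0.1, 0.5, 0.7]
grip_width: 0.0002
```

```bash
python3 go.py .57 -.162 .08; python3 -c "
from h import *
d=snap('wrist','w1'); t=snap('top','t1')
for p in([.537,-.169,.082],[.535,-.172,.082],[.55,-.238,.11]): print(proj(d,p))"
```

```text
pos [ 0.5752 -0.1585  0.1996] ang -75.5 shift [0.0022 0.0059 0.1196] spin 0.2 t 2.1 F [-0.1  0.5  0.7]
[256.37308667 231.3641823 ]
[259.13352156 234.23470058]
[345.39420897 250.51055549]
```

View pics/w1.png

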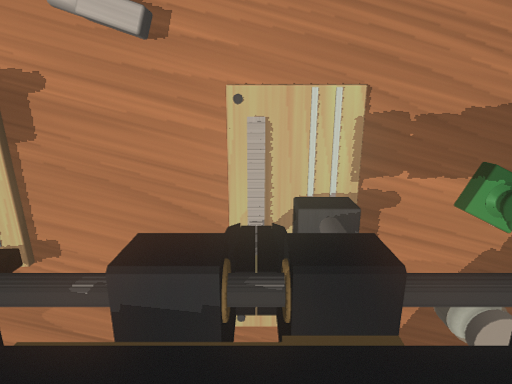

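The wrist view shows the clamp square to the tool and the fingers in line with the rack (column 256), clear of the jaw block. Next I go down on the +x side of the tab.

Call:
send_rows(series=[[[0.001, 0, 0.04], 0], [[0.001, 0, 0.08], 0], [[0.001, 0, 0.105], 0], [[0.001, 0, 0.122], 0], [[0.001, 0, 0.122], 0]])

```text
time_s: 2.7
position: [0.5745, -0.1577, 0.0763]
eef_rot: [0.791, -0.612, -0.002, 0.0]
ft_force: [-0.4, 0.1, 0.6]
grip_width: 0.0006
```

Call:
send_rows(series=[[[0, 0.015, 0], 0], [[0, 0.03, 0], 0], [[0, 0.045, 0], 0], [[0, 0.06, 0], 0], [[0, 0.07, 0], 0]])

```text
time_s: 3.2
position: [0.507, -0.1758, 0.0781]
eef_rot: [0.791, -0.612, -0.001, -0.001]
ft_force: [0.5, 0.2, 0.5]
grip_width: 0.0005
```

```bash
python3 go.py .57 -.162 .08; python3 -c "
from h import *
d=snap('scene','s2')
cv2.imwrite('pics/s2c.png',cv2.resize(d['pixels'][120:270,130:280],None,fx=4,fy=4,interpolation=cv2.INTER_CUBIC))"
```

```text
pos [ 0.507  -0.1758  0.0781] ang -75.4 shift [ 0.0025 -0.0645 -0.0019] spin 0.3 t 3.2 F [0.5 0.2 0.5]
```

View pics/s2c.png

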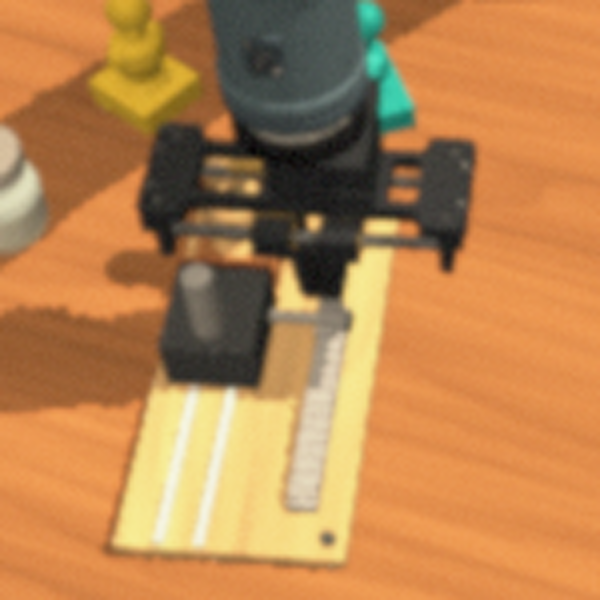

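The pawl's tab is out of sight behind the fingers, at about crop (325,285). I'll push well past upright, then back off and lift.

Call:
send_rows(series=[[[0, 0.01, 0], 0], [[0, 0.02, 0], 0], [[0, 0.03, 0], 0], [[0, 0.03, 0], 0], [[0, 0.03, 0], 0]])

```text
time_s: 3.75
position: [0.4759, -0.184, 0.078]
eef_rot: [0.791, -0.612, -0.002, -0.0]
ft_force: [-1.1, 0.5, 3.9]
grip_width: 0.0005
```

Call:
send_rows(series=[[[0, -0.03, -0.01], 0], [[0, -0.05, -0.05], 0], [[0, -0.07, -0.1], 0], [[0, -0.12, -0.1], 0], [[0, -0.15, -0.1], 0]])

```text
time_s: 4.25
position: [0.6253, -0.1452, 0.1797]
eef_rot: [0.791, -0.612, -0.0, -0.001]
ft_force: [0.5, 0.2, -0.3]
grip_width: 0.0002
```

```bash
python3 go.py .515 -.247 .2; python3 -c "
from h import *
d=snap('top','t3');e=snap('scene','s3')
f=lambda i:cv2.resize(i,None,fx=4,fy=4,interpolation=cv2.INTER_CUBIC)
cv2.imwrite('pics/c3.png',np.hstack([f(d['pixels'][100:235,262:362]),f(e['pixels'][135:270,140:240])]))"
```

```text
pos [ 0.6253 -0.1452  0.1797] ang -75.4 shift [ 0.0707  0.1323 -0.0207] spin 0.3 t 4.25 F [ 0.5  0.2 -0.3]
```

View pics/c3.png

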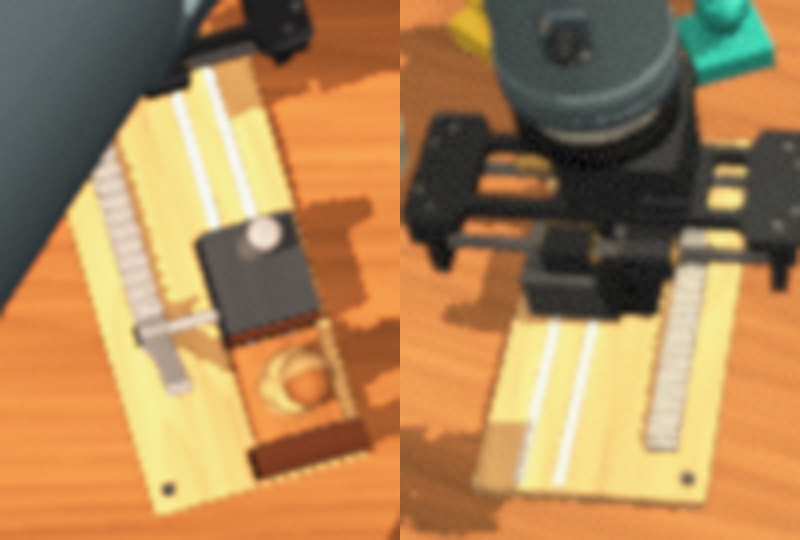

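The pawl is flipped: its tab, at left crop (178,385), now leans toward the bust. The jaw is forward and the handle top is at (264,236). Next I move behind the handle.

Call:
send_rows(series=[[[0.069, 0.129, 0], 0], [[0.069, 0.129, 0], 0], [[0.069, 0.129, 0], 0], [[0.069, 0.129, 0], 0], [[0.069, 0.129, 0], 0]])

```text
time_s: 4.85
position: [0.5171, -0.2439, 0.1769]
eef_rot: [0.792, -0.611, -0.002, -0.001]
ft_force: [-0.3, -0.4, 0.4]
grip_width: 0.0003
```

```bash
python3 -c "
from h import *
t=load('t3');print('handle',onz(t,265/4+262,235/4+100,.11))
s=snap('scene','s4');w=snap('wrist','w4')
f=lambda i:cv2.resize(i,(400,400),interpolation=cv2.INTER_CUBIC)
cv2.imwrite('pics/c4.png',np.hstack([f(w['pixels'][100:356,120:376]),f(s['pixels'][125:275,115:265])]))
print(proj(s,[.544,-.239,.11]))"; python3 go.py .518 -.246 .083
```

```text
handle [ 0.54381652 -0.24152938  0.11      ]
[177.88804023 185.05587068]
pos [ 0.519  -0.2421  0.1768] ang -75.1 shift [0.0038 0.002  0.0938] spin 0.6 t 4.95 F [-0.4  0.5  0.5]
```

View pics/c4.png

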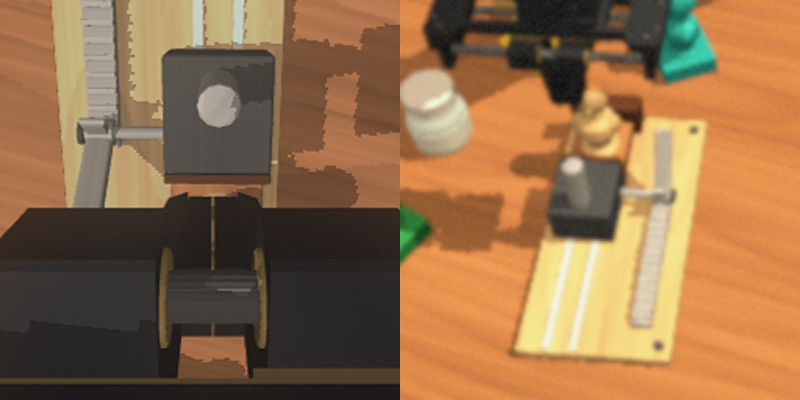

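Everything lines up: the handle at (217,107) sits just ahead of the fingers' centre line (213), and the bust is behind. I go down with a little more clearance, then push.

Call:
send_rows(series=[[[0.003, 0.007, 0.02], 0], [[0.003, 0.007, 0.05], 0], [[0.003, 0.007, 0.08], 0], [[0.003, 0.007, 0.094], 0], [[0.003, 0.007, 0.094], 0]])

```text
time_s: 5.45
position: [0.5124, -0.245, 0.081]
eef_rot: [0.793, -0.609, -0.003, -0.001]
ft_force: [0.1, 0.6, 0.4]
grip_width: 0.0007
```

Call:
send_rows(series=[[[0, -0.008, 0], 0], [[0, -0.016, 0], 0], [[0, -0.024, 0], 0], [[0, -0.032, 0], 0], [[0, -0.04, 0], 0]])

```text
time_s: 5.95
position: [0.5507, -0.2352, 0.0819]
eef_rot: [0.793, -0.609, -0.003, -0.0]
ft_force: [-6.0, -2.2, 3.4]
grip_width: 0.0004
```

Call:
send_rows(series=[[[0, -0.008, 0], 0], [[0, -0.016, 0], 0], [[0, -0.024, 0], 0], [[0, -0.032, 0], 0], [[0, -0.04, 0], 0]])

```text
time_s: 6.45
position: [0.5885, -0.2254, 0.0822]
eef_rot: [0.793, -0.609, -0.004, 0.001]
ft_force: [-6.1, -1.7, -0.8]
grip_width: 0.0004
```

Call:
send_rows(series=[[[0, -0.004, 0], 0], [[0, -0.008, 0], 0], [[0, -0.012, 0], 0], [[0, -0.016, 0], 0], [[0, -0.016, 0], 0]])

```text
time_s: 6.95
position: [0.6041, -0.2212, 0.0823]
eef_rot: [0.793, -0.609, -0.004, 0.001]
ft_force: [-2.6, -2.0, -2.2]
grip_width: 0.0006
```

```bash
python3 go.py .6 -.22 .083;python3 -c "
from h import *
t=snap('top','t5');s=snap('scene','s5')
f=lambda i:cv2.resize(i,(400,540),interpolation=cv2.INTER_CUBIC)
cv2.imwrite('pics/c5.png',np.hstack([f(t['pixels'][100:235,262:362]),f(s['pixels'][135:270,140:240])]))"
```

```text
pos [ 0.6041 -0.2212  0.0823] ang -75.0 shift [-0.0022  0.0037 -0.0006] spin 0.7 t 6.95 F [-2.6 -2.  -2.2]
```

View pics/c5.png

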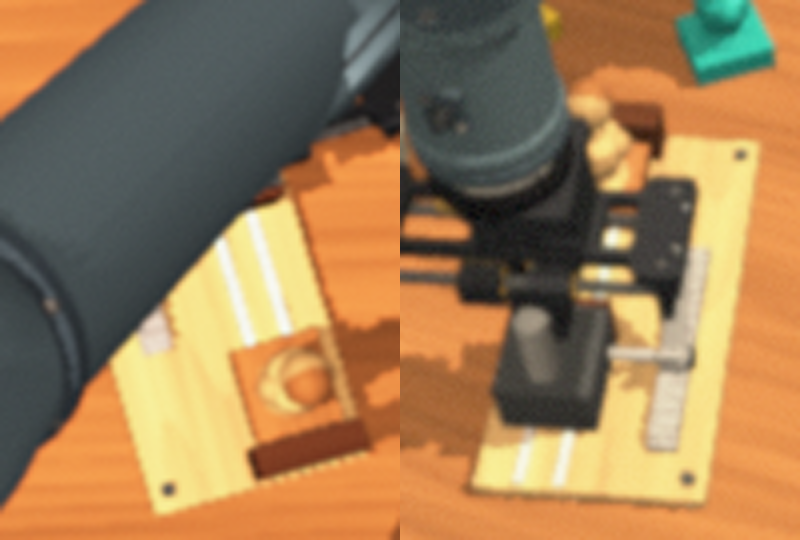

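The jaw is moving and the bust hasn't budged. I keep pushing in small steps until the force shows the end stop.

Call:
send_rows(series=[[[0, -0.002, 0], 0], [[0, -0.004, 0], 0], [[0, -0.006, 0], 0], [[0, -0.007, 0], 0], [[0, -0.007, 0], 0]])

```text
time_s: 7.55
position: [0.6075, -0.2204, 0.0822]
eef_rot: [0.793, -0.61, -0.007, 0.003]
ft_force: [-13.2, -1.2, 4.8]
grip_width: 0.0005
```

Call:
send_rows(series=[[[0, -0.003, 0], 0], [[0, -0.006, 0], 0], [[0, -0.006, 0], 0], [[0, -0.006, 0], 0], [[0, -0.006, 0], 0]])

```text
time_s: 8.05
position: [0.6075, -0.2203, 0.0822]
eef_rot: [0.792, -0.611, -0.011, 0.005]
ft_force: [-20.0, 0.2, 11.4]
grip_width: 0.0009
```

The TCP stayed put while the force rose from 13 to 20 N, so this is the end stop. I back off, lift, and move aside.

Call:
send_rows(series=[[[0, 0.005, 0], 0], [[0, 0.012, 0], 0], [[0, 0.015, -0.03], 0], [[0, 0.015, -0.08], 0], [[0, 0.015, -0.13], 0]])

```text
time_s: 8.55
position: [0.5966, -0.2243, 0.2141]
eef_rot: [0.792, -0.611, -0.011, 0.005]
ft_force: [1.0, -0.5, 0.2]
grip_width: 0.0003
```

Call:
send_rows(series=[[[-0.3, 0, -0.05], 0], [[-0.3, 0, -0.05], 0], [[-0.3, 0, -0.05], 0], [[-0.3, 0, -0.05], 0], [[-0.3, 0, -0.05], 0]])

```text
time_s: 9.05
position: [0.5351, 0.016, 0.2586]
eef_rot: [0.792, -0.61, -0.01, 0.003]
ft_force: [-0.0, 0.5, 0.1]
grip_width: 0.0006
```

Call:
send_rows(series=[[[-0.2, 0, 0], 0], [[-0.2, 0, 0], 0], [[-0.2, 0, 0], 0], [[-0.2, 0, 0], 0], [[-0.2, 0, 0], 0]])

```text
time_s: 9.55
position: [0.4822, 0.2181, 0.2613]
eef_rot: [0.796, -0.605, -0.011, 0.001]
ft_force: [-0.5, -0.1, -0.3]
grip_width: 0.0002
```

```bash
python3 go.py .6 -.22 .083;python3 -c "
from h import *
t=snap('top','t6');s=snap('scene','s6')
f=lambda i:cv2.resize(i,(400,540),interpolation=cv2.INTER_CUBIC)
cv2.imwrite('pics/c6.png',np.hstack([f(t['pixels'][100:235,262:362]),f(s['pixels'][135:270,140:240])]))"
```

```text
pos [0.4822 0.2181 0.2613] ang -74.5 shift [0.4566 0.0007 0.1708] spin 1.2 t 9.55 F [-0.5 -0.1 -0.3]
```

View pics/c6.png

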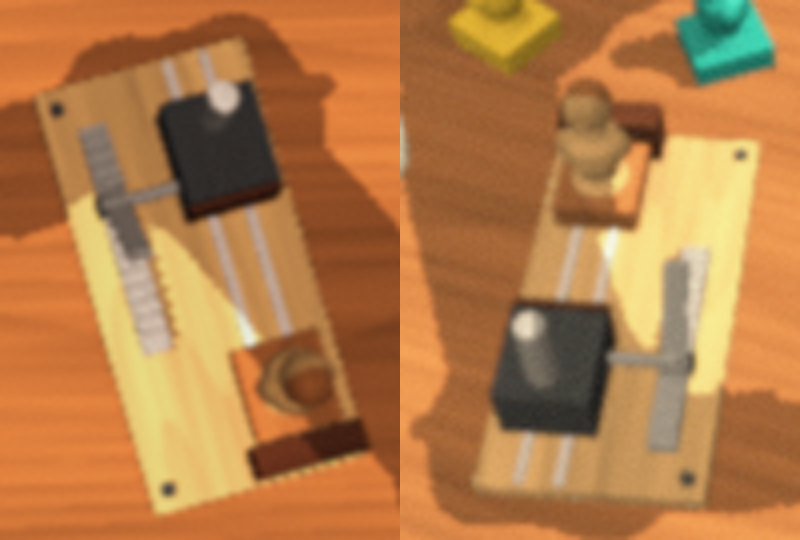

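The handle at (223,97) has travelled about 83 mm. The tab still leans toward the bust (133,250), and the bust is upright where it was. I'm handing in.

```bash
python3 -c "
from h import *
print(ticket.close_job())"
```

```text
the job is handed in; nothing more can be done
None
```

I flipped the pawl of the bust's clamp to its released side using shut fingers. I then pushed the jaw back by its handle to the end of its travel, lifted the arm clear and handed the job in at about 9.7 s.

- **Jaw:** in the pictures the handle moved about 83 mm from its forward position. At the end the push force rose from 13 to 20 N with no further movement, which is the end stop.
- **Pawl:** the tab still leans towards the bust, so it is left flipped.
- **Bust:** it stands upright, with no visible shift from where it started.
- **Robot:** it was touching nothing, with the wrist force close to zero.
- **Empty clamp:** no move came near it, but I took no close-up of it at the end.

**Disagreements:** the first two-view fix of the handle was off by about 7 mm in height, so I used the known 110 mm height instead. Flipping the pawl also appears to have nudged the jaw about 6 mm towards the bust, which the task allows. No check failed.

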